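# Photograph the sorted specimens under the lens hood

### The job

Stand all the specimen boxes upright in the tray, then slide the tray along its track under the lens hood, fully home against the stop. With the tray home, and only then, turn the blank light selector anticlockwise back to its end stop, count four clicks clockwise from there, let go of it and press the shutter button right down. Finally pull the tray back out along its track until it is clear of the hood, boxes still standing in it, leave the selector on the fourth click, and do not disturb the other things on the table.

Things in the scene. Friction and masses are not known exactly. Their poses are not given: they have to be found in the camera images.
- stand: Fixed viewing stand: grey base plate 190 x 410 mm, 6 mm thick; two low guide rails along its y (156 mm apart, tops 20 mm above the table). Origin: on the table, middle of the track; x across it, y along it to the hood, z up. A stop bar holds the tray, fully home, with its origin at y = +100 mm. At the start the tray is on the open part, its origin at y = -140 to -110 mm.
- hood_mouth (a point): Middle of the hood's entrance, on the base plate, at y = +8 mm of the stand. From here the low dark hood on four posts, with a window and a black lens ring on its roof, reaches 190 mm further along the stand's +y; its roof's underside is 74 mm above the table, its top 84 mm, the lens ring's top 96 mm.
- tray: Loose aluminium tray, 150 mm (x) by 170 mm (y), walls 18 mm high and 4 mm thick, floor 4 mm, about 0.3 kg, lying on the stand's base plate between the rails with 3 mm play each side, its underside 6 mm above the table. Origin: centre of its underside; axes as the stand's. A tongue 10 mm high on its -y wall carries the handle. It slides with plain friction and stays where it is left.
- tray_handle (a point): Grip point of the tray's handle, a black upright plate 56 mm wide (tray x), 14 mm thick (tray y): on its mid-plane, 150 mm from the tray's origin towards -y, 48 mm above the tray's underside, 18 mm below the plate's top. Best pinched from above with the fingers closing along the tray's y. It stays outside the hood when the tray is home.
- box_a: Specimen box: a closed card box with a brown lid, 70 mm (its x) by 40 mm (its y) by 40 mm high, about 90 g (hidden, 60 to 130 g) with a weighted base (centre of mass 12 mm up), standing on the table at the start. Origin: centre of its underside; z up. None if it is absent in this run. All boxes are alike; the tray takes four, two by two, their 70 mm sides along the tray's y.
- box_b: Specimen box: a closed card box with a brown lid, 70 mm (its x) by 40 mm (its y) by 40 mm high, about 90 g (hidden, 60 to 130 g) with a weighted base (centre of mass 12 mm up), standing on the table at the start. Origin: centre of its underside; z up. None if it is absent in this run. All boxes are alike; the tray takes four, two by two, their 70 mm sides along the tray's y.
- box_c: Specimen box: a closed card box with a brown lid, 70 mm (its x) by 40 mm (its y) by 40 mm high, about 90 g (hidden, 60 to 130 g) with a weighted base (centre of mass 12 mm up), standing on the table at the start. Origin: centre of its underside; z up. None if it is absent in this run. All boxes are alike; the tray takes four, two by two, their 70 mm sides along the tray's y.
- box_d: Specimen box: a closed card box with a brown lid, 70 mm (its x) by 40 mm (its y) by 40 mm high, about 90 g (hidden, 60 to 130 g) with a weighted base (centre of mass 12 mm up), standing on the table at the start. Origin: centre of its underside; z up. None if it is absent in this run. All boxes are alike; the tray takes four, two by two, their 70 mm sides along the tray's y.
- control: Fixed grey control box, 200 mm (its x) by 120 mm (its y) by 55 mm high. Origin: centre of its underside. On its top: the selector at x = -45 mm, y = 0 and the shutter button at x = +58 mm, y = 0.
- selector (a joint): Angle of the blank knob, rad: 0 at its anticlockwise end stop, growing clockwise seen from above. It clicks every 24 degrees (0.419): the stop is click zero, the first click 0.419, the fourth 1.676, the far stop click seven (2.932). Let go between clicks it springs to the nearer one; passing a click takes about 0.08 N m. It starts anywhere from the second to the sixth click.
- selector_grip (a point): Point on the knob's axis in its upright bar, 90 mm above the table. Black disc 68 mm across, its top 69 mm above the table; the bar across it is 62 mm long, 14 mm thick and reaches up to 103 mm. This point's x axis runs along the bar and turns with it; at selector value 0 the bar lies along the control box's x axis.
- shutter (a joint): Travel of the grey round shutter button in m: 0 up, 0.006 fully down; it springs back by itself. Fully down takes 5 N; it counts as pressed beyond 0.004.
- shutter_top (a point): Centre of the shutter button's top, 36 mm in diameter, 73 mm above the table.
- magnifier: Bystander: hand magnifier lying flat, 90 mm ring, handle 110 mm towards its -x, 12 mm high. Origin: under the ring's centre.
- jar: Bystander: lidded jar, 66 mm across, 85 mm tall. Origin: centre of its underside.
- wash_bottle: Bystander: white bottle, 60 mm across, 170 mm tall. Origin: centre of its underside.
- dish: Bystander: shallow white dish, 96 mm across, 18 mm high. Origin: centre of its underside.
- headlamp: Bystander: headlamp body, 80 x 70 x 44 mm. Origin: centre of its underside.
- paintbrush: Bystander: brush 180 mm long, lying along its x, 20 mm high. Origin: middle of its underside.
- forceps: Bystander: steel forceps 150 mm long, lying along its x, 4 mm high. Origin: middle of its underside.
Things that resemble listed ones, but are neither listed nor needed, are in the scene too. Leave any blue, orange or purple look-alike of the box_d alone.

How it is judged:
By the outcome, as a careful person would: the job done as asked, in the order asked, and still so for the second after the job is handed in, with the robot touching nothing.
Of box_a, box_b, box_c, box_d only 2 to 4 are there at a start; the rules pass over those that are not, and their reading is None.
At some moment in a run one of box_a, box_b, box_c, box_d may be knocked a few centimetres aside while the robot is not near it.
Once in a run the grip may slacken for a moment while it holds something.
It also fails if it takes over 210 s, if anything falls off the work surface, if the arm or the gripper's body presses on something with over 40 N, if the wrist force passes 120 N, or if a joint passes its speed limit or range.

### The arm

A 7-joint arm with a two-finger parallel gripper is mounted at the origin on the work surface. World frame = base frame: x ahead of the robot, y to its left, z up, the work surface at z = 0. Lengths are in m, angles in rad, forces in N, time in s.
With the tool pointing down it reaches from about 0.425 to 0.925 m from the base axis. Payload 6.8 kg.
Tool frame: the origin (TCP) lies on the front face of the gripper's body, between the roots of the fingers; the fingertips stand 73 mm ahead of it and the grasp point (between the pads) lies 54 mm ahead of it (env.nose_length is the distance from the TCP to the fingertips, in m); z points along the fingers, y is the direction in which the jaws open and shut (so a half turn about z gives the same grasp; the last joint's range is limited). The gripper opens to 85 mm and grips with 20 to 120 N. Pads are 22 mm wide; open, the fingers measure 114 mm over their backs; the gripper's body (76 mm by 85 mm) begins 54 mm behind the grasp point. The pads swing forward as they close: fully open they stand 13 mm farther back than shut.
Start: joints at [-1.335, 0.477, 0.022, 1.555, -0.011, 1.109, -0.083], TCP at [0.228, 0.636, 0.304] pointing down, gripper open.
Joint ranges: [-2.96, 2.96], [-0.34, 2.1], [-1.41, 1.46], [0.24, 2.44], [-1.37, 4.51], [0.17, 1.92], [-2.96, 2.96]. Speed limits (rad/s): [2.39, 2.39, 3.14, 3.14, 3.14, 3.14, 3.14].

### API

Orientations are given as a unit quaternion [w, x, y, z].
In Python, from cell import env, kin, camera, calibration, job gives the robot as it stands. The module is installed in compiled form; this text tells all that it offers. Calls block until the motion is done:
- env.reach(position, orientation): joint-space move of the TCP to a pose.
- env.movel(position, velocity=0.15, rot=None, stop_force=None): straight line of the TCP; rot=None keeps the orientation; velocity is the mean speed in m/s. With stop_force (N) it stops when the force on the tool has changed by that much, and returns True; else False.
- env.goto_joints(angles): joint-space move.
- env.grip(opening, f_grip=None): finger opening in m; f_grip is the grip in N (None keeps the last); returns when the fingers have stopped.
- env.dwell(seconds).
- kin.inverse_kinematics(position, orientation): joint angles nearest the present ones, or None.
- env.get_state(): the state.
- camera(name): name is "scene" or "top"; returns (picture, depth): 480x640x3 uint8, blue, green, red; 480x640 float32, m along the optical axis (not along the pixel's ray), 0 where there is no reading.
- calibration(name): a dict with "fx", "fy", "cx", "cy" (pixels), "rvec" (rotation vector, rad) and "tvec" (3), from world to camera coordinates, as OpenCV has them. Camera axes: x right, y down, z forward; pixel columns grow to the right and rows downward; lengths in m; the calibration is good to about 2 mm. A picture is of the moment at which its call begins. calibration takes no time and is no camera call.
A pose or a line that the arm cannot do raises env.PlanningError and nothing moves.
- job.job_done(): hands the job in, once; it reports no verdict.
The state is a dict: "time": time; "qpos": joint angles; "joint_velocities": joint speeds; "joint_torque": joint torques, N m; "tcp_pos": TCP position; "orientation": TCP orientation; "force": force on the tool from outside, world axes, zero at the start; "torque": the same for the moment, N m; "opening": finger opening in m.
Only numpy, scipy, OpenCV 4.12 (cv2) and the standard library are available. Lean on these libraries where they do the work, as an engineer would, in place of code of your own. Each camera call takes 0.05 s, during which the arm holds its last target. There are 200 camera calls.

## Working session

There is one attempt and no reset: what is moved stays moved. The work goes in short steps, each a Python script; the robot and the scene stay as the last script left them, time stands still between calls to the robot, and variables do not carry over. Pictures are saved under pics/ and viewed, about 12 in all and at most 16, crops included, and the job is handed in when it is done.

```bash
mkdir -p pics; cat > h.py <<'E'
import numpy as np, cv2
from cell import env, kin, camera, calibration, job
def snap(n,f):
    p,d=camera(n); cv2.imwrite(f'pics/{f}.png',p); np.save(f'pics/{f}.npy',d); return p,d
def cal(n):
    c=calibration(n); R=cv2.Rodrigues(np.array(c['rvec'],float))[0]; return c,R,np.array(c['tvec'],float).ravel()
def cloud(n,d):
    c,R,t=cal(n); v,u=np.mgrid[:480,:640]
    P=np.stack([(u-c['cx'])/c['fx']*d,(v-c['cy'])/c['fy']*d,d],-1)
    return (P-t)@R
def ray(n,u,v,z):
    c,R,t=cal(n); r=R.T@np.array([(u-c['cx'])/c['fx'],(v-c['cy'])/c['fy'],1]); o=-R.T@t
    return o+r*(z-o[2])/r[2]
E
python3 - <<'E'
from h import *
for n in('top','scene'):
    snap(n,n+'0'); c,R,t=cal(n); print(n,c['fx'],-R.T@t,R[2])
s=env.get_state();print(s['time'],s['orientation'],s['opening'])
E
```

```text
top 532.3498027512592 [0.33456881 0.05415698 1.23651284] [ 0.19095531 -0.02084601 -0.98137735]
scene 537.2141948375186 [ 1.19450437 -0.70392875  1.05551642] [-0.47933347  0.54096428 -0.69108399]
0.1 [-8.23219144e-05  1.71060751e-01  9.85260151e-01 -8.04512905e-04] 0.08581475930155678
```

View pics/top0.png

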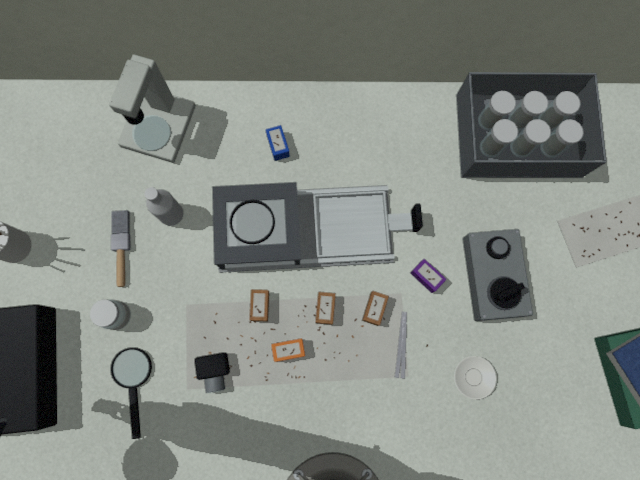

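View pics/scene0.png

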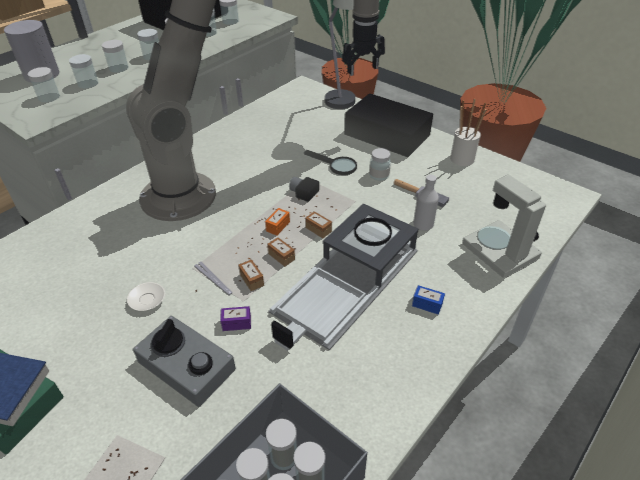

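The top view shows three brown-lidded boxes, at (260,305), (326,307) and (376,307). The look-alikes are orange (288,350), purple (428,276) and blue (278,142). The stand is at (300,225) with the tray handle at (417,218). The control box is at (497,275), with the knob at (506,292) and the button at (498,246). I'll confirm in a crop and measure from depth.

```bash
python3 - <<'E'
from h import *
p=cv2.imread('pics/top0.png'); d=np.load('pics/top0.npy'); W=cloud('top',d); np.save('pics/W0.npy',W)
a=cv2.resize(p[265:375,230:450],(800,400),interpolation=cv2.INTER_CUBIC)
b=cv2.resize(p[220:330,460:540],None,fx=1.8,fy=1.8,interpolation=cv2.INTER_CUBIC)
c=cv2.resize(p[175:275,205:430],None,fx=2,fy=2,interpolation=cv2.INTER_CUBIC)
o=np.zeros((600,800,3),np.uint8);o[:400]=a;o[400:400+198,:144]=b[:198];o[400:600,200:200+450]=c
cv2.imwrite('pics/crop1.png',o)
def rect(u0,u1,v0,v1,z0,z1,nm):
    w=W[v0:v1,u0:u1].reshape(-1,3);w=w[(w[:,2]>z0)&(w[:,2]<z1)]
    r=cv2.minAreaRect((w[:,:2]*1000).astype(np.float32));print(nm,len(w),np.round(r[0],1),np.round(r[1],1),round(r[2],1),'mean',np.round(w.mean(0)*1000,1),'zmax',round(np.percentile(w[:,2],95)*1000))
rect(245,275,285,328,.034,.048,'b260')
rect(312,342,285,330,.034,.048,'b326')
rect(360,395,285,330,.034,.048,'b376')
rect(268,308,335,365,.034,.048,'orange')
rect(410,450,255,296,.034,.048,'purple')
rect(205,310,175,275,.076,.09,'hood')
rect(300,430,180,270,.012,.028,'traywalls+rails')
rect(405,430,195,240,.05,.08,'handle')
rect(460,540,220,330,.048,.060,'control')
rect(480,535,270,315,.088,.11,'bar')
rect(480,535,270,315,.063,.11,'disc')
rect(482,515,230,262,.066,.08,'button')
E
```

```text
b260 564 [438.5 164.8] [40.5 70.2] 88.6 mean [438.  165.   40.3] zmax 44
b326 552 [432.1  15.9] [39.8 70.2] 84.6 mean [431.5  16.   40.4] zmax 44
b376 557 [431.3 -97.5] [40.3 70.2] 71.1 mean [431.2 -97.3  40.4] zmax 44
orange 574 [339.  99.] [39.9 69.6] 10.3 mean [339.   98.9  40.4] zmax 44
purple 535 [ 505.5 -221.3] [70.  42.2] 44.6 mean [ 505.7 -221.4   39.9] zmax 44
hood 6334 [617.7 170.8] [179.7 190.2] 3.2 mean [615.7 170.5  83.5] zmax 88
traywalls+rails 2879 [627.2 -64.7] [276.1 193.2] 89.4 mean [628.9 -59.6  17.8] zmax 26
handle 198 [ 637.5 -196. ] [56.5 15.4] 4.0 mean [ 636.2 -194.8   68.5] zmax 75
control 3319 [ 506.7 -379.3] [200.  121.6] 4.8 mean [ 507.1 -375.5   54.8] zmax 58
bar 202 [ 461.8 -383. ] [14.3 62.3] 24.9 mean [ 461.3 -381.3  101.6] zmax 106
disc 775 [ 461.1 -383.1] [68.6 65.8] 35.6 mean [ 461.1 -380.8   77.7] zmax 104
button 323 [ 564.3 -373.4] [49.9 49.7] 55.3 mean [ 563.5 -372.    72.8] zmax 79
```

View pics/crop1.png

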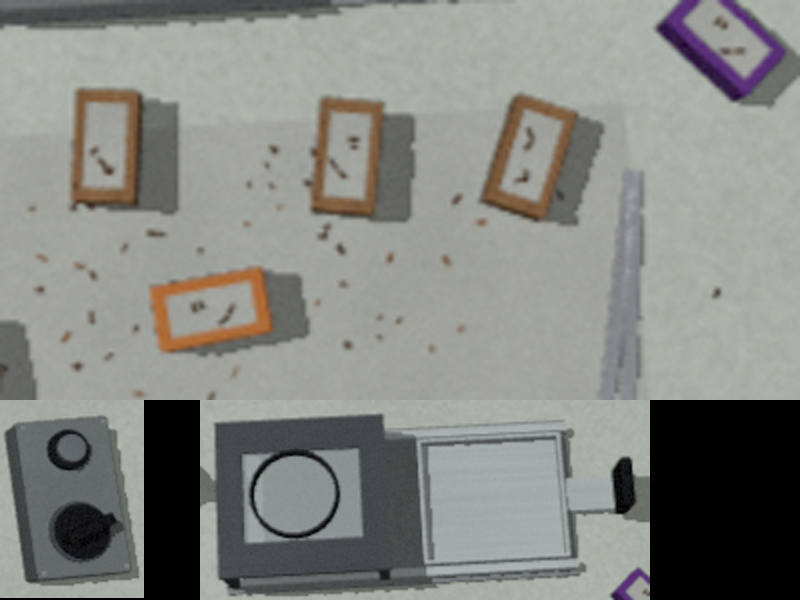

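The crop confirms that the three brown lids are the boxes, so one is absent; orange, purple and blue are look-alikes. The stand yaw is about 3.1°, with the tray at stand y of about -114 mm. The knob reads about 70°, which is the third click. I'll pick the first box now.

```bash
cat >> h.py <<'E'
from scipy.spatial.transform import Rotation as Rn
YAW=np.deg2rad(3.1); SX=np.array([np.cos(YAW),np.sin(YAW)]); SY=np.array([-np.sin(YAW),np.cos(YAW)])
S0=np.array([.6177,.1708])-.103*SY
def st(x,y): return S0+x*SX+y*SY
def q(phi):
    c,s=np.cos(phi),np.sin(phi)
    return np.roll(Rn.from_matrix(np.array([[-s,c,0],[c,s,0],[0,0,-1.]])).as_quat(),1)
def best(pos,deg):
    o=[]
    for k in(0,180,-180):
        Q=q(np.deg2rad(deg+k)); j=kin.inverse_kinematics(pos,Q)
        if j is not None:o.append((abs(j[6]),k,Q))
    return min(o,key=lambda a:a[:2])[2]
def go(xy,z,deg):
    pos=[xy[0],xy[1],z]; env.reach(pos,best(pos,deg))
def lin(z,xy=None,v=.15,**k):
    p=env.get_state()['tcp_pos']; p=[*(p[:2] if xy is None else xy),z]; return env.movel(p,v,**k)
def boxes(cams=('top','scene'),z0=.034,z1=.047):
    "box-top-sized blobs: centre(m), deg of the 40 mm side, colour"
    out=[]
    for n in cams:
        p,d=camera(n);W=cloud(n,d)
        m=(d>0)&(W[...,2]>z0)&(W[...,2]<z1)&(W[...,0]>.25)&(W[...,0]<.8)&(abs(W[...,1])<.45)
        k,l=cv2.connectedComponents(m.astype(np.uint8),connectivity=4)
        for i in range(1,k):
            s=l==i
            if s.sum()<150: continue
            r=cv2.minAreaRect((W[s][:,:2]*1000).astype(np.float32)); w,h=r[1]
            if 34<min(w,h)<48 and 60<max(w,h)<80:
                c=p[s].astype(float); c=c[np.argsort(c.max(1)-c.min(1))[-len(c)//4:]].mean(0)
                out.append((n,np.round(np.array(r[0])/1000,4),round(r[2]+(90 if w>h else 0),1),c.round()))
    return out
def state(): 
    s=env.get_state(); return 't %.1f tcp %s open %.4f F %s'%(s['time'],np.round(s['tcp_pos'],4),s['opening'],np.round(s['force'],1))
def pick(xy,deg):
    env.grip(.07); go(xy,.20,deg); lin(.088); env.grip(.03,40); print('grip',state())
    lin(.20); print('lift',state())
def place(x,y):
    go(st(x,y),.20,np.rad2deg(YAW)); print('over',state()); lin(.125); print(lin(.0992,v=.04,stop_force=8),state())
    env.grip(.05); lin(.20); print(state())
E
python3 - <<'E'
from h import *
for b in boxes():print(*b)
go([.4385,.1648],.25,88.6)
print(state(),env.get_state()['qpos'])
pick([.4385,.1648],88.6)
for b in boxes(('scene',)):print(*b)
E
```

```text
top [ 0.5061 -0.2218] 135.5 [119.  48.  89.]
top [0.4384 0.165 ] 89.0 [ 63.  93. 126.]
top [ 0.4316 -0.0977] 71.0 [ 62.  92. 125.]
top [0.432  0.0159] 84.6 [ 63.  92. 125.]
top [0.339 0.099] 10.3 [ 55. 106. 172.]
scene [0.3388 0.0933] 11.1 [ 52. 107. 194.]
scene [0.4383 0.1595] 87.2 [ 69.  99. 138.]
scene [0.4308 0.0114] 82.3 [ 67.  98. 137.]
scene [ 0.4311 -0.1019] 71.7 [ 67.  98. 138.]
scene [ 0.5055 -0.2263] 136.9 [132.  55. 100.]
t 2.1 tcp [0.4386 0.1658 0.2502] open 0.0855 F [ 0.6 -0.3 -0.1] [-0.69854209  0.20371676  0.23206472  2.10175209 -0.06270463  0.84180972
  1.11838022]
grip t 4.0 tcp [0.4382 0.1646 0.0889] open 0.0393 F [-0.8 -1.1  5.3]
lift t 4.9 tcp [0.4377 0.1644 0.1994] open 0.0391 F [-0.7  1.  -1.5]
scene [0.3392 0.0948] 12.0 [ 54. 110. 201.]
scene [0.4317 0.011 ] 85.0 [ 60.  85. 118.]
scene [ 0.4311 -0.1028] 73.2 [ 60.  86. 119.]
scene [ 0.5052 -0.2264] 135.7 [136.  57. 103.]
```

```bash
python3 - <<'E'
from h import *
place(.037,-.076)
for b in boxes(('top','scene'),.038,.047):print(*b)
print('tray')
for b in boxes(('top','scene'),.047,.056):print(*b)
snap('top','t1')
E
```

```text
over t 6.0 tcp [ 0.6634 -0.0046  0.1991] open 0.0394 F [-0.6  0.  -1.3]
True t 7.3 tcp [ 0.6633 -0.0043  0.0991] open 0.0393 F [-0.3  0.4  5. ]
t 8.4 tcp [ 0.6619 -0.0038  0.1991] open 0.0501 F [-0.6  0.3 -0.9]
top [ 0.5057 -0.2215] 136.7 [134.  59. 102.]
top [ 0.4313 -0.0977] 71.3 [ 74. 107. 143.]
scene [0.3408 0.0938] 10.4 [ 56. 113. 205.]
scene [0.4325 0.01  ] 88.3 [ 71. 103. 146.]
scene [ 0.4324 -0.103 ] 70.9 [ 71. 103. 146.]
scene [ 0.5063 -0.227 ] 135.1 [136.  64. 106.]
tray
scene [ 0.6635 -0.0069] 2.6 [ 71. 104. 146.]
```

View pics/t1.png

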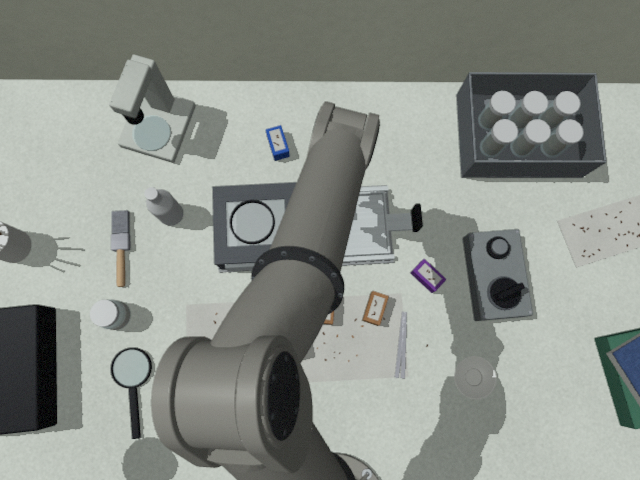

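The view shows the arm covering the tray, and the remaining brown boxes near (330,315) and (376,307) unchanged. The scene camera sees the first box standing in its slot. Next two boxes, each re-measured just before its grasp.

```bash
python3 - <<'E'
from h import *
def nxt(tgt):
    L=[b for b in boxes(('scene',),.036,.047) if b[3][2]-b[3][0]>40 and b[3][2]<175]
    for b in L: print(*b)
    b=min(L,key=lambda b:np.hypot(*(b[1]-tgt))); xy=b[1]+[0,.005]; print('use',xy,b[2]); return xy,b[2]
xy,dg=nxt([.431,-.1]); pick(xy,dg)
if env.get_state()['opening']>.036:
    place(-.037,-.076)
    print('tray',*boxes(('scene',),.047,.056),sep='\n')
    xy,dg=nxt([.432,.012])
E
```

```text
scene [0.4317 0.011 ] 83.5 [ 71. 103. 146.]
scene [ 0.4302 -0.1025] 73.4 [ 71. 103. 146.]
use [ 0.4302 -0.0975] 73.4
grip t 11.6 tcp [ 0.4316 -0.0973  0.0887] open 0.0390 F [-0.6  0.7  6.8]
lift t 12.5 tcp [ 0.4312 -0.097   0.1995] open 0.0396 F [-0.2 -0.1 -0.5]
over t 13.7 tcp [ 0.5896 -0.0107  0.1993] open 0.0390 F [-0.3  0.1 -0.7]
True t 15.0 tcp [ 0.5894 -0.0109  0.0988] open 0.0392 F [-0.3 -0.1  5.8]
t 16.1 tcp [ 0.5882 -0.0106  0.1992] open 0.0500 F [ 0.7 -0.2  0.7]
tray
('scene', array([ 0.5901, -0.0143]), 4.1, array([ 72., 104., 147.]))
('scene', array([ 0.6811, -0.033 ]), 1.9, array([ 72., 104., 147.]))
scene [0.432  0.0109] 84.9 [ 72. 104. 146.]
use [0.432  0.0159] 84.9
```

The first box has shifted about 3 cm inside the tray, against the +x wall; this looks like the announced knock. Its old neighbour slot would collide with it, so I'll put the third box behind the second, at tray x -37, y -38.

```bash
python3 - <<'E'
from h import *
pick([.432,.0159],84.9)
if env.get_state()['opening']>.036:
    place(-.037,-.152)
go([.50,-.30],.25,3.1)
print('tray',*boxes(('top','scene',),.047,.056),sep='\n')
p,d=snap('top','t2'); p2,_=snap('scene','s2')
o=np.hstack([cv2.resize(p[180:275,280:430],(400,253)),cv2.resize(p2[225:355,255:425],(400,306))[:253]])
cv2.imwrite('pics/c2.png',np.vstack([o,cv2.resize(p2,(800,600))[200:540]]))
E
```

```text
grip t 19.2 tcp [0.433  0.0161 0.0887] open 0.0393 F [-1.3 -0.7  7. ]
lift t 20.1 tcp [0.4325 0.0164 0.1995] open 0.0392 F [-0.  -0.1 -0.8]
over t 21.5 tcp [ 0.594  -0.0855  0.1993] open 0.0391 F [-1.2  0.1 -0.8]
True t 22.8 tcp [ 0.5939 -0.0855  0.0988] open 0.0395 F [-1.   0.8  4.6]
t 23.9 tcp [ 0.5926 -0.085   0.1992] open 0.0499 F [-0.3  0.2  0.4]
tray
('top', array([ 0.6804, -0.0281]), 2.9, array([ 65.,  95., 129.]))
('top', array([ 0.594 , -0.0849]), 3.4, array([ 65.,  96., 129.]))
('top', array([ 0.5893, -0.0096]), 3.6, array([ 65.,  96., 129.]))
('scene', array([ 0.5899, -0.0147]), 4.9, array([ 68.,  99., 140.]))
('scene', array([ 0.5942, -0.0903]), 179.9, array([ 68.,  99., 140.]))
('scene', array([ 0.6809, -0.0332]), 2.0, array([ 68.,  99., 139.]))
```

View pics/c2.png

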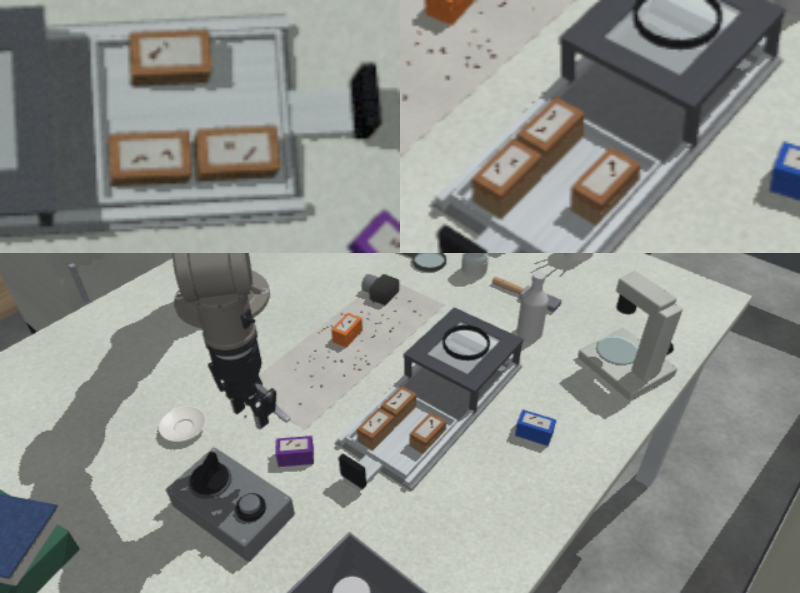

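All three boxes stand upright in the tray: two on the -x side, and the knocked one flush along the +x wall. Next I grip the handle and push the tray home.

```bash
python3 - <<'E'
from h import *
W=cloud('top',np.load('pics/t2.npy'))
for c in([.6804,-.0281],[.594,-.0849],[.5893,-.0096]):
    for e in(-.012,.012):
        m=np.hypot(W[...,0]-c[0]-e,W[...,1]-c[1])<.006; print(round(np.median(W[m][:,2])*1000,1),end=' ')
print(st(0,-.264))
go([.637,-.1955],.20,93.1); env.grip(.05); lin(.108); env.grip(.005,70); print(state())
p=env.get_state()['tcp_pos']; y=(np.array(p[:2])-S0)@SY; print('handle stand x,y',(np.array(p[:2])-S0)@SX,y)
L=(-.050-y)
r=lin(.108,np.array(p[:2])+SY*(L-.015),v=.08,stop_force=20); print(r,state())
p=env.get_state()['tcp_pos']
r=lin(.108,np.array(p[:2])+SY*.03,v=.02,stop_force=20); print(r,state())
p=env.get_state()['tcp_pos'];print('y',(np.array(p[:2])-S0)@SY)
E
```

```text
50.5 49.0 50.1 50.4 50.2 51.4 [ 0.63754692 -0.19566296]
t 27.8 tcp [ 0.6374 -0.1968  0.1093] open 0.0131 F [ 1.1 -1.   5.6]
handle stand x,y -0.00018442118821499973 -0.2651676693086983
False t 30.5 tcp [0.6273 0.0007 0.1092] open 0.0129 F [ 0.8 -6.4  8. ]
True t 31.6 tcp [0.6269 0.0174 0.1101] open 0.0130 F [-0.2 -2.3  2.9]
y -0.05070486680906771
```

```bash
python3 - <<'E'
from h import *
p=env.get_state()['tcp_pos']
r=lin(p[2],np.array(p[:2])+SY*.012,v=.01,stop_force=30); print(r,state())
p=env.get_state()['tcp_pos'];print('y',(np.array(p[:2])-S0)@SY)
env.grip(.04); lin(.22); print(state())
go([.47,-.30],.25,93)
p,d=snap('top','t3'); p2,_=snap('scene','s3')
W=cloud('top',d); w=W[180:260,300:430].reshape(-1,3); w=w[(w[:,2]>.05)&(w[:,2]<.08)&(w[:,1]<.06)]
if len(w): 
    r=cv2.minAreaRect((w[:,:2]*1000).astype(np.float32)); print('handle',r, (np.array(r[0])/1000-S0)@SY)
o=np.hstack([cv2.resize(p[170:280,205:430],(400,196)),cv2.resize(p2[200:350,255:425],(222,196))])
cv2.imwrite('pics/c3.png',o)
E
```

```text
False t 33.0 tcp [0.6272 0.0188 0.1122] open 0.0129 F [  2.4 -24.6   7.2]
y -0.049270651711580085
t 34.2 tcp [0.6261 0.0282 0.219 ] open 0.0404 F [-0.3  0.1  0. ]
handle ((627.9426879882812, 18.63882064819336), (57.25372314453125, 14.141289710998535), 3.0096542835235596) -0.0494924297910422
```

View pics/c3.png

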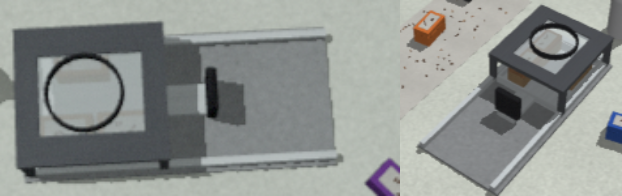

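The tray is home: the handle is at stand y = -49.5 mm, it resisted 25 N, and nothing shows outside the hood. Now the selector.

```bash
cat >> h.py <<'E'
K=np.array([.4617,-.383]); KZ=.149
def turn(a,b,step=6,zt=None):
    "turn the gripped knob from jaw direction a to b (deg)"
    for f in np.linspace(a,b,max(2,int(abs(b-a)/step)+1))[1:]:
        j=kin.inverse_kinematics([K[0],K[1],KZ],q(np.deg2rad(f))); env.goto_joints(j); s=env.get_state()
        print('%.1f:Mz %.2f F %s'%(f,s['torque'][2],np.round(s['force'],0)),end=' | ')
    print()
E
python3 - <<'E'
from h import *
p,d=camera('scene')
for f in (24,204,-156):
    j=kin.inverse_kinematics([K[0],K[1],KZ],q(np.deg2rad(f))); print(f,None if j is None else np.round(j,2))
for f in (101,281,-79):
    j=kin.inverse_kinematics([K[0],K[1],KZ],q(np.deg2rad(f))); print(f,None if j is None else np.round(j,2))
go(K,.22,24); print(state(),np.round(env.get_state()['qpos'],2)); env.grip(.05)
print(lin(KZ,v=.08,stop_force=10),state()); env.grip(.005,50); print(state(),env.get_state()['torque'])
E
```

```text
24 [ 0.35  0.56  0.32  1.88 -0.25  0.74  1.23]
204 [-0.12  0.84  1.07  1.91 -0.91  0.97 -1.34]
-156 [-0.12  0.84  1.07  1.91 -0.91  0.97 -1.34]
101 [-0.22  1.13  1.38  1.91 -1.2   1.27 -2.92]
281 [ 0.05  0.67  0.75  1.9  -0.62  0.82 -0.24]
-79 [ 0.05  0.67  0.75  1.9  -0.62  0.82 -0.24]
t 37.3 tcp [ 0.4619 -0.3827  0.2199] open 0.0399 F [-0.5 -0.1  0.2] [ 0.29  0.47  0.39  1.84 -0.22  0.88  1.21]
False t 38.6 tcp [ 0.4621 -0.3831  0.1495] open 0.0499 F [ 0.7  0.6 -0.5]
t 39.0 tcp [ 0.4605 -0.3836  0.1497] open 0.0130 F [-4.7 -0.2  5.7] [ 0.0019732   0.94281602 -0.01301819]
```

```bash
python3 - <<'E'
from h import *
turn(24,96); turn(96,102,2); print(state(),np.round(env.get_state()['qpos'],2))
E
```

```text
30.0:Mz -0.03 F [-5. -0.  6.] | 36.0:Mz -0.09 F [-5. -0.  6.] | 42.0:Mz 0.02 F [-6.  0.  8.] | 48.0:Mz -0.04 F [-6. -1.  6.] | 54.0:Mz -0.14 F [-6. -0.  7.] | 60.0:Mz 0.04 F [-6. -1.  7.] | 66.0:Mz 0.04 F [-7. -1.  7.] | 72.0:Mz -0.05 F [-7. -2.  6.] | 78.0:Mz -0.02 F [-7. -3.  7.] | 84.0:Mz 0.01 F [-6. -3.  6.] | 90.0:Mz 0.15 F [-7. -3.  6.] | 96.0:Mz -0.64 F [-6. -3.  6.] | 
98.0:Mz -1.41 F [-5. -4.  4.] | 100.0:Mz -2.14 F [-5. -2.  6.] | 102.0:Mz -1.55 F [-5. -4.  6.] | 
t 42.8 tcp [ 0.4601 -0.3854  0.1499] open 0.0134 F [-4.9 -3.8  6.5] [ 0.59  0.54 -0.    1.86  0.    0.74  2.36]
```

The end stop was felt at about 95°, as predicted. I'll re-square the grip there, then turn 96° clockwise.

```bash
python3 - <<'E'
from h import *
turn(102,95,4); env.grip(.03); env.dwell(.2); env.grip(.005,50); print(state())
turn(95,97.5,1.5); turn(97.5,95,2)
turn(95,-1); print(state()); env.grip(.04); env.dwell(.2); lin(.22,v=.1)
print(np.round(env.get_state()['qpos'],2))
go([.62,-.20],.25,93)
p,d=snap('top','t4'); W=cloud('top',d)
w=W[270:315,480:535].reshape(-1,3);w=w[(w[:,2]>.088)&(w[:,2]<.11)];print(cv2.minAreaRect((w[:,:2]*1000).astype(np.float32)),len(w))
cv2.imwrite('pics/c4.png',cv2.resize(p[200:340,400:560],(480,420)))
E
```

```text
95.0:Mz -0.05 F [-7. -4.  5.] | 
t 43.8 tcp [ 0.4619 -0.385   0.1494] open 0.0130 F [ 1.5 -5.7 -2.5]
97.5:Mz -1.30 F [ 1. -4. -2.] | 
95.0:Mz -0.03 F [ 1. -5. -1.] | 
89.0:Mz 0.08 F [ 1. -6. -3.] | 83.0:Mz 0.02 F [ 2. -7. -3.] | 77.0:Mz -0.03 F [ 3. -7. -3.] | 71.0:Mz 0.00 F [ 2. -7. -3.] | 65.0:Mz 0.03 F [ 2. -8. -3.] | 59.0:Mz -0.05 F [ 1. -7. -3.] | 53.0:Mz -0.05 F [ 1. -8. -3.] | 47.0:Mz -0.06 F [ 1. -8. -3.] | 41.0:Mz 0.11 F [ 0. -9. -3.] | 35.0:Mz 0.09 F [ 1. -7. -4.] | 29.0:Mz -0.05 F [ 0. -8. -4.] | 23.0:Mz 0.00 F [ 0. -9. -4.] | 17.0:Mz 0.05 F [ 0. -8. -5.] | 11.0:Mz 0.03 F [-1. -8. -4.] | 5.0:Mz -0.05 F [-1. -9. -4.] | -1.0:Mz -0.00 F [-1. -8. -4.] | 
t 48.3 tcp [ 0.4612 -0.386   0.1494] open 0.0132 F [-0.6 -8.3 -3.9]
[ 0.2   0.49  0.52  1.85 -0.3   0.89  0.84]
((462.0806579589844, -382.78338623046875), (61.84564208984375, 14.600617408752441), 88.45680236816406) 210
```

View pics/c4.png

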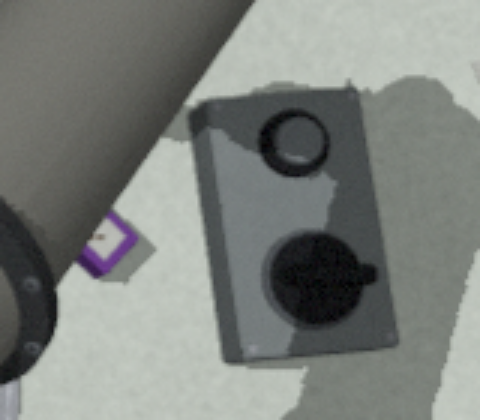

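The bar lies along -91.5°, which is 96.5° from the stop, so the selector is on the fourth click. Next I press the shutter.

```bash
python3 - <<'E'
from h import *
env.grip(0,30); go([.5644,-.3737],.20,93); lin(.152,v=.1); print(state())
print(lin(.137,v=.015,stop_force=14),state()); env.dwell(.3); print(state())
lin(.20); print(state())
go([.627,.0187],.20,93.1); env.grip(.045); lin(.109); env.grip(.005,70); print(state())
p=env.get_state()['tcp_pos']; p=np.array(p[:2])
for i in range(4):
    p=p-SY*.055; print(lin(.109,p,v=.06),state())
E
```

```text
t 53.1 tcp [ 0.565  -0.3731  0.1518] open -0.0004 F [-1.1  0.7  0.2]
True t 53.8 tcp [ 0.5653 -0.3734  0.1438] open 0.0004 F [-1.2  1.8  6.4]
t 54.1 tcp [ 0.5653 -0.3734  0.1438] open 0.0002 F [-1.   1.6  7.2]
t 54.6 tcp [ 0.5651 -0.373   0.1994] open -0.0001 F [-0.1  0.3 -0.3]
t 57.8 tcp [0.6281 0.017  0.1104] open 0.0128 F [-0.8 -4.4  5.2]
False t 58.9 tcp [ 0.6315 -0.035   0.1104] open 0.0129 F [-1.9  5.4  7. ]
False t 59.9 tcp [ 0.6347 -0.0901  0.1104] open 0.0131 F [-1.1  5.   7.1]
False t 61.0 tcp [ 0.6379 -0.1452  0.1104] open 0.0132 F [-0.5  3.9  6.8]
False t 62.1 tcp [ 0.6409 -0.2007  0.1101] open 0.0131 F [-0.3  2.8  5.6]
```

The press settled at 7 N but only about 2 mm below the nominal contact height, so I can't be sure it went fully down. I should have checked that before pulling. Plenty of time is left, so I'll push the tray home again and press in logged 1 mm steps before pulling out.

```bash
python3 - <<'E'
from h import *
print(env.nose_length)
p=np.array(env.get_state()['tcp_pos'][:2]); y=(p-S0)@SY; x=(p-S0)@SX; print('x,y',x,y)
print(lin(.110,st(0,-.066),v=.07,stop_force=25),state())
print(lin(.110,st(0,-.036),v=.015,stop_force=30),state())
p=np.array(env.get_state()['tcp_pos'][:2]); print('y',(p-S0)@SY)
env.grip(.04); lin(.22)
env.grip(0,30); go([.5644,-.3737],.20,93); lin(.150,v=.1); f0=env.get_state()['force'][2]
for z in np.arange(.149,.1359,-.001):
    lin(z,v=.02); s=env.get_state(); f=s['force'][2]-f0; print('%.4f %.1f'%(s['tcp_pos'][2],f),end=' | ')
    if f>22: break
env.dwell(.3); s=env.get_state(); print('%.4f %.1f'%(s['tcp_pos'][2],s['force'][2]-f0))
snap('scene','s5'); snap('top','t5')
E
```

```text
0.0726
x,y 0.0030872761272438317 -0.26923165176868075
True t 63.2 tcp [ 0.6369 -0.1564  0.1104] open 0.0133 F [-1.  -1.8  4.6]
True t 66.2 tcp [ 0.6355 -0.1534  0.111 ] open 0.0133 F [ 0.1 -0.8  6.1]
y -0.22172841289043888
0.1498 0.6 | 0.1483 2.1 | 0.1471 2.6 | 0.1460 3.8 | 0.1450 3.8 | 0.1440 4.6 | 0.1437 8.9 | 0.1436 14.7 | 0.1435 20.6 | 0.1433 25.7 | 0.1434 26.0
```

My script carried on after the push stopped early at stand y ≈ -222 mm, so it pressed the shutter with the tray not home. That was my mistake. The log does show full travel bottoming at TCP z ≈ 0.1437, and the first press with the tray home reached 0.1438, so that one had gone down. I'll lift off and see what stopped the tray.

```bash
python3 - <<'E'
from h import *
lin(.22); go([.47,-.30],.25,93)
p,d=snap('top','t6'); p2,_=snap('scene','s6')
print(*boxes(('top','scene'),.047,.056),sep='\n')
W=cloud('top',d); w=W[180:260,300:430].reshape(-1,3); w=w[(w[:,2]>.053)&(w[:,2]<.08)&(w[:,1]<.06)&(w[:,1]>-.25)]
r=cv2.minAreaRect((w[:,:2]*1000).astype(np.float32)); print(r,(np.array(r[0])/1000-S0)@SY,state())
a=cv2.resize(p[170:280,205:430],(800,390)); b=cv2.resize(p2[200:360,240:450],(276,210))
c=cv2.resize(p2,(280,210)); o=np.zeros((600,800,3),np.uint8); o[:390]=a;o[390:,:276]=b;o[390:,300:580]=c
cv2.imwrite('pics/c6.png',o)
E
```

```text
('top', array([0.6779, 0.0164]), 0.3, array([ 64.,  93., 126.]))
('top', array([ 0.5917, -0.0406]), 2.6, array([ 63.,  92., 125.]))
('top', array([0.5873, 0.0352]), 0.3, array([ 65.,  92., 123.]))
('scene', array([0.5882, 0.0292]), 2.9, array([ 68.,  97., 136.]))
('scene', array([ 0.5917, -0.0455]), 4.0, array([ 67.,  98., 139.]))
('scene', array([0.6785, 0.0103]), 2.5, array([ 68.,  98., 139.]))
((636.111083984375, -49.645904541015625), (127.00140380859375, 219.98536682128906), 2.8136751651763916) -0.11811896907507367 t 75.0 tcp [ 0.4706 -0.3005  0.2493] open -0.0001 F [ 1.3 -0.5 -1.1]
```

View pics/c6.png

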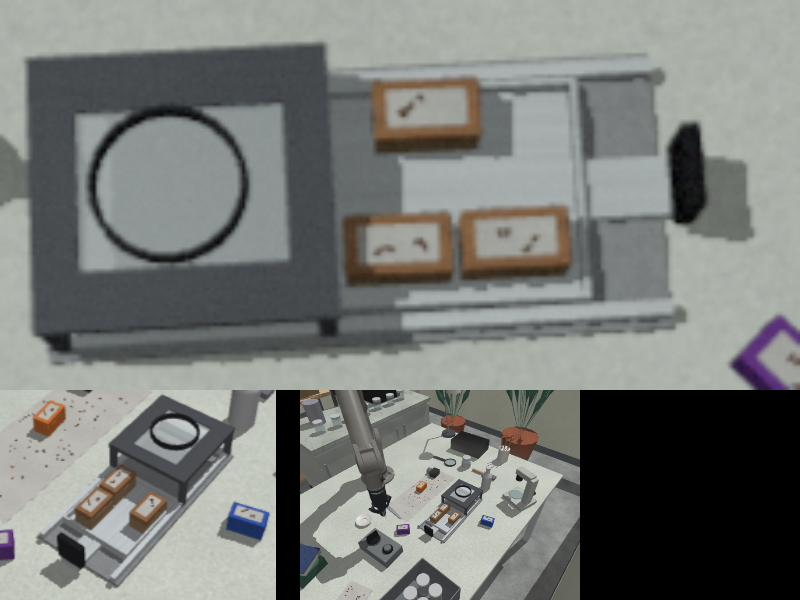

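The view shows the tray free at mid-track, its handle at crop pixel (688,172), with all three boxes standing and nothing in the way. The stop was most likely the sideways part of my line pressing on the rail. I'll push again strictly along the track, and stop if the tray isn't home.

```bash
python3 - <<'E'
from h import *
go([.6355,-.1534],.20,93.1); env.grip(.045); lin(.109); env.grip(.005,70); print(state())
p=np.array(env.get_state()['tcp_pos'][:2]); y=(p-S0)@SY; print(y,(p-S0)@SX)
n=4; dy=(-.060-y)/n
for i in range(n):
    p=p+SY*dy; lin(.110,p,v=.05); print(state())
    if abs(env.get_state()['force'][1])>30: raise SystemExit('blocked')
r=lin(.110,p+SY*.022,v=.012); print(r,state())
p=np.array(env.get_state()['tcp_pos'][:2]); print('y',(p-S0)@SY,(p-S0)@SX)
E
```

```text
t 78.6 tcp [ 0.6363 -0.1538  0.1103] open 0.0133 F [-0.9 -1.8  5.8]
-0.22209044050144774 0.001022654952540461
t 79.5 tcp [ 0.6343 -0.1129  0.1103] open 0.0132 F [-0.9 -1.9  4.5]
t 80.5 tcp [ 0.6322 -0.0731  0.1103] open 0.0134 F [ 1.2 -2.3  5.6]
t 81.5 tcp [ 0.63   -0.0327  0.1103] open 0.0132 F [ 1.9 -4.   4.6]
t 82.4 tcp [0.6278 0.0078 0.1103] open 0.0131 F [ 0.  -3.7  5.8]
False t 84.4 tcp [0.6288 0.0181 0.1103] open 0.0131 F [ -0.5 -33.1  19. ]
y -0.05011541635136301 0.00284378133469166
```

The tray is home again at -50 mm, holding against 33 N. Because of the stray press, I'll repeat the whole selector sequence now, in the right order: back to the stop, four clicks, let go, press.

```bash
python3 - <<'E'
from h import *
env.grip(.04); lin(.22); go(K,.22,-1); env.grip(.05); print(state(),np.round(env.get_state()['qpos'],2))
if lin(KZ,v=.08,stop_force=12): raise SystemExit('contact')
env.grip(.005,50); turn(-1,95,8); turn(95,98,1.5); turn(98,95,3)
env.grip(.03); env.dwell(.2); env.grip(.005,50); turn(95,-1,8); env.grip(.04); env.dwell(.2); lin(.22,v=.1); 
go([.62,-.20],.25,93)
p,d=snap('top','t7'); W=cloud('top',d); p2,_=snap('scene','s7')
w=W[270:315,480:535].reshape(-1,3);w=w[(w[:,2]>.088)&(w[:,2]<.11)];print(cv2.minAreaRect((w[:,:2]*1000).astype(np.float32)),len(w))
cv2.imwrite('pics/c7.png',np.hstack([cv2.resize(p2[150:420,110:450],(680,540))]))
E
```

```text
t 87.5 tcp [ 0.4623 -0.3822  0.22  ] open 0.0498 F [-0.1 -0.4  0.4] [ 1.29  0.65 -0.99  1.77  0.62  1.07  0.06]
7.0:Mz -0.05 F [-5.  2.  8.] | 15.0:Mz 0.09 F [-6.  3.  9.] | 23.0:Mz -0.08 F [-8.  3.  9.] | 31.0:Mz -0.07 F [-9.  3. 10.] | 39.0:Mz 0.06 F [-10.   2.  11.] | 47.0:Mz -0.01 F [-10.   2.  13.] | 55.0:Mz -0.10 F [-12.   0.  12.] | 63.0:Mz 0.03 F [-12.  -1.  13.] | 71.0:Mz 0.03 F [-13.  -1.  14.] | 79.0:Mz -0.02 F [-14.  -2.  14.] | 87.0:Mz 0.00 F [-13.  -4.  14.] | 95.0:Mz -0.02 F [-13.  -4.  13.] | 
96.5:Mz -0.93 F [-12.  -4.  12.] | 98.0:Mz -1.50 F [-13.  -2.  13.] | 
95.0:Mz -0.04 F [-13.  -4.  13.] | 
87.0:Mz 0.11 F [ 2. -5. -0.] | 79.0:Mz -0.00 F [ 2. -5. -1.] | 71.0:Mz 0.02 F [ 1. -6. -1.] | 63.0:Mz 0.13 F [ 1. -6. -2.] | 55.0:Mz -0.02 F [ 1. -7. -1.] | 47.0:Mz 0.02 F [ 1. -6. -1.] | 39.0:Mz -0.00 F [ 1. -7. -1.] | 31.0:Mz -0.04 F [ 0. -7. -1.] | 23.0:Mz -0.04 F [-0. -7. -1.] | 15.0:Mz -0.01 F [ 1. -8. -1.] | 7.0:Mz -0.02 F [-0. -7. -1.] | -1.0:Mz -0.00 F [-0. -8. -1.] | 
((461.9079284667969, -383.6650085449219), (63.79154586791992, 14.750081062316895), 88.45081329345703) 210
```

View pics/c7.png

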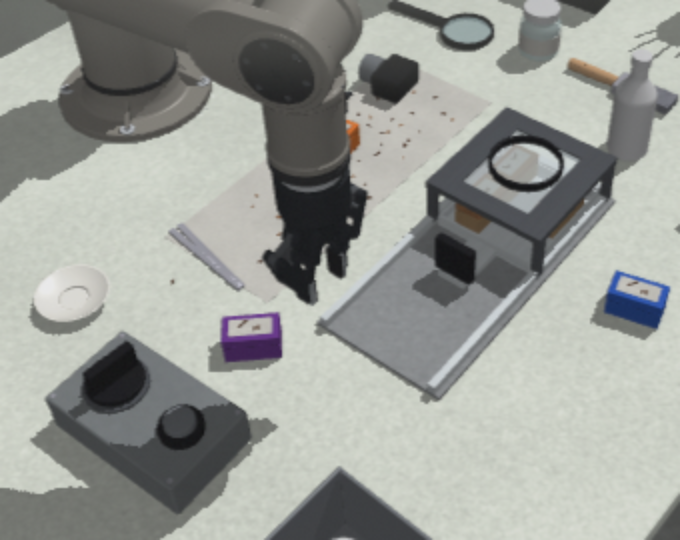

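The tray is home, with the boxes showing under the hood and the handle at (455,257). The selector is on the fourth click again, and the surroundings are undisturbed. I'll press with a logged descent before I touch the tray.

```bash
python3 - <<'E'
from h import *
env.grip(0,30); go([.5644,-.3737],.20,93); lin(.152,v=.1); f0=env.get_state()['force'][2]
for z in np.arange(.150,.1359,-.001):
    lin(z,v=.02); s=env.get_state(); f=s['force'][2]-f0; print('%.4f %.1f'%(s['tcp_pos'][2],f),end=' | ')
    if f>15: break
env.dwell(.3); s=env.get_state(); f=s['force'][2]-f0; print('%.4f %.1f'%(s['tcp_pos'][2],f))
lin(.20)
if f<12: raise SystemExit('not pressed')
go([.6283,.0181],.20,93.1); env.grip(.045); lin(.109); env.grip(.005,70); print(state())
p=np.array(env.get_state()['tcp_pos'][:2])
for i in range(4):
    p=p-SY*.0545; lin(.110,p,v=.06); print(state())
env.grip(.04); lin(.22); go([.47,-.30],.25,93)
p,d=snap('top','t8'); p2,_=snap('scene','s8'); W=cloud('top',d)
print(*boxes(('top','scene'),.047,.056),sep='\n')
w=W[180:260,380:440].reshape(-1,3); w=w[(w[:,2]>.06)&(w[:,2]<.08)]
r=cv2.minAreaRect((w[:,:2]*1000).astype(np.float32)); print(r,(np.array(r[0])/1000-S0)@SY,state())
E
```

```text
0.1504 -0.9 | 0.1494 0.8 | 0.1481 1.4 | 0.1471 2.2 | 0.1460 3.3 | 0.1450 3.2 | 0.1440 4.3 | 0.1437 9.4 | 0.1436 14.2 | 0.1435 21.9 | 0.1435 22.0
t 108.4 tcp [0.6293 0.0169 0.1103] open 0.0129 F [-0.1 -4.1  5.9]
t 109.5 tcp [ 0.6325 -0.038   0.1103] open 0.0127 F [-0.4  3.   4.4]
t 110.5 tcp [ 0.6354 -0.0923  0.1103] open 0.0136 F [-0.7  3.7  6.6]
t 111.6 tcp [ 0.6382 -0.1466  0.1103] open 0.0131 F [-1.1  3.5  4.5]
t 112.6 tcp [ 0.641  -0.2009  0.1102] open 0.0130 F [-1.9  3.3  5.2]
('top', array([ 0.6805, -0.0298]), 2.4, array([ 67.,  98., 132.]))
('top', array([ 0.5948, -0.0873]), 3.8, array([ 67.,  97., 131.]))
('top', array([ 0.5901, -0.0117]), 3.4, array([ 67.,  97., 132.]))
('scene', array([ 0.5901, -0.0168]), 2.8, array([ 68.,  99., 140.]))
('scene', array([ 0.5957, -0.0915]), 4.5, array([ 68.,  99., 140.]))
('scene', array([ 0.6806, -0.0345]), 4.6, array([ 68.,  99., 140.]))
('scene', array([ 0.5162, -0.3707]), 168.8, array([118., 116., 112.]))
((638.6517333984375, -198.45889282226562), (55.57142639160156, 15.43601131439209), 1.6560496091842651) -0.2668515901992496 t 115.8 tcp [ 0.4701 -0.2999  0.2496] open 0.0398 F [ 0.8  0.8 -0. ]
```

View pics/t8.png

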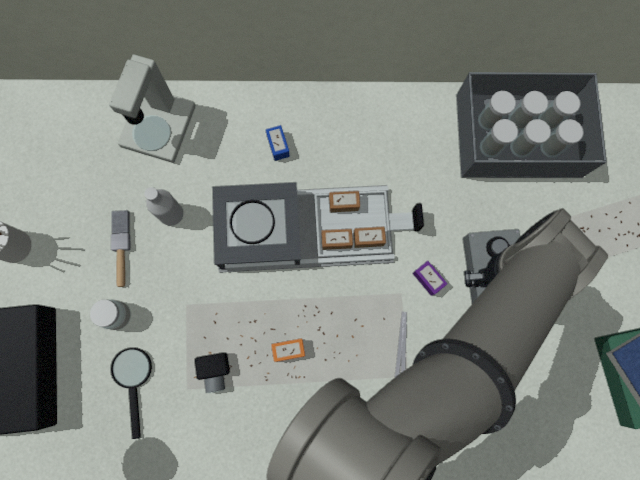

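The tray is out and the boxes are standing. The purple look-alike looks a few pixels off, at (430,279) against (428,276), so I'll measure that over time and do a last check of the selector.

```bash
python3 - <<'E'
from h import *
go([.60,.10],.30,93)
p,d=snap('top','t9'); snap('scene','s9')
for f in ('top0','t1','t2','t3','t4','t5','t6','t7','t8','t9'):
    W=cloud('top',np.load(f'pics/{f}.npy'))
    def R(u0,u1,v0,v1,a,b):
        w=W[v0:v1,u0:u1].reshape(-1,3);w=w[(w[:,2]>a)&(w[:,2]<b)]
        if len(w)<50:return None
        r=cv2.minAreaRect((w[:,:2]*1000).astype(np.float32));return len(w),np.round(r[0],1),np.round(r[1]),round(r[2],1)
    print(f,'purple',R(408,452,253,300,.034,.048),'bar',R(480,535,270,315,.088,.11))
print(state())
E
```

```text
top0 purple (535, array([ 505.5, -221.3]), array([70., 42.]), 44.6) bar (202, array([ 461.8, -383. ]), array([14., 62.]), 24.9)
t1 purple (543, array([ 505.9, -221.6]), array([70., 41.]), 45.1) bar (200, array([ 461.7, -383. ]), array([14., 64.]), 24.8)
t2 purple (543, array([ 506. , -221.7]), array([70., 42.]), 46.0) bar None
t3 purple (539, array([ 506. , -221.6]), array([70., 42.]), 44.9) bar None
t4 purple (211, array([ 491.4, -236.9]), array([29., 42.]), 51.1) bar (210, array([ 462.1, -382.8]), array([62., 15.]), 88.5)
t5 purple (537, array([ 505.5, -221.5]), array([70., 41.]), 46.6) bar (210, array([ 461.9, -383.6]), array([63., 15.]), 88.5)
t6 purple (537, array([ 505.9, -221.7]), array([70., 42.]), 45.5) bar (55, array([ 456.9, -381.5]), array([59.,  8.]), 83.5)
t7 purple (537, array([ 506. , -221.7]), array([70., 41.]), 46.0) bar (210, array([ 461.9, -383.7]), array([64., 15.]), 88.5)
t8 purple (538, array([ 500.1, -225.3]), array([70., 41.]), 38.1) bar None
t9 purple (542, array([ 500.2, -225.3]), array([70., 40.]), 38.5) bar (209, array([ 461.7, -383.2]), array([63., 14.]), 87.5)
t 117.5 tcp [0.6    0.098  0.3001] open 0.0400 F [-0.5 -0.  -0. ]
```

View pics/s9.png

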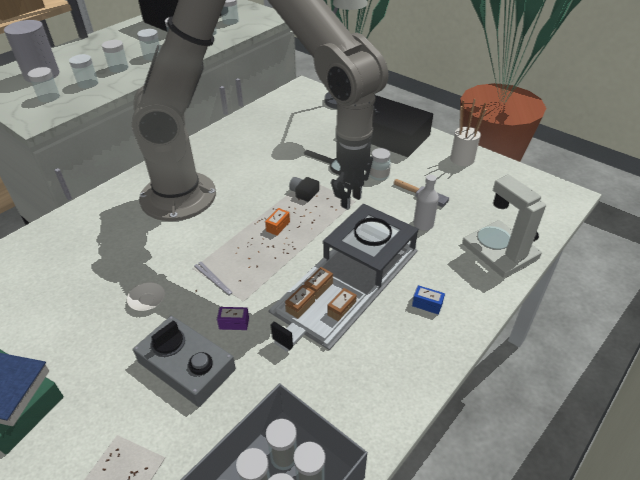

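The scene view shows the three boxes standing in the tray at (320,292), clear of the hood. The dish (145,296), forceps, jar, bottle, brush, headlamp and magnifier are where they were. The purple box sits 7 mm off; I'll leave it alone rather than handle it.

```bash
python3 -c "
from h import *
job.job_done(); print(state())"
```

```text
the job is handed in; nothing more can be done
the job is handed in; nothing more can be done
```

I handed the job in at about 118 s with the end state as asked. However, I pressed the shutter once while the tray was not home, and the purple look-alike got moved slightly.

**What I did:** I stood the three brown boxes present in the tray and slid it home. I turned the selector back to its stop, then four clicks clockwise, let go, pressed the shutter and pulled the tray out.

**Last checks:**
- **Boxes:** all three stand upright in the tray. One shifted about 3 cm inside it, apparently the announced knock, and rests against the +x wall.
- **Tray:** it is about 117 mm out on the open side of the track, so its front edge is roughly 40 mm clear of the hood.
- **Selector:** the bar is about 97° from the stop, which is the fourth click (96°).
- **Shutter:** the last press was with the tray home and reached full travel at 22 N.
- **Robot:** it is clear of everything.

**What went wrong:**
- **Press with the tray out:** I doubted the first press, although later readings showed it had gone fully down with the tray home. While I was redoing it, the push home stopped early. My script did not check for that and pressed the shutter with the tray only part-way in. I then brought the tray home and repeated the whole selector and shutter sequence in order, but that stray press cannot be undone.
- **Purple box moved:** it ended about 7 mm and 7° from where it started. This happened between the second selector turn and the final pull-out, probably brushed by the arm. I left it there because it was to be left alone.

The other things on the table look unmoved in the last picture.

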